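# Seat the cell-holder plate on its locating pins

## Task

The photometer's cell-holder plate has been put down askew, resting on the tips of the two locating pins of its mounting bench. With your fingertips, push the plate sideways until both its holes drop over the pins and it lies flat on the bench. Do not lift the plate or touch the black cell holder on top of it, leave everything else where it is, and finish with your hand clear.

Things in the scene. Friction and masses are not known exactly. Their poses are not given: they have to be found in the camera images.
- bench: Fixed flat dark steel mounting bench 18 mm thick, spanning x -72.5 to 72.5 and y -145 to 165 mm of its frame. Origin on the table under the place where the plate's centre belongs: the seated plate has x = y = 0, z = 18 mm and the same axes as the bench. x points roughly away from the robot, y to the robot's left (yaw within 0.36 rad), z up.
- pin0 (a point): Tip of the locating pin on the bench at x -25, y -35 mm of the bench frame. Both pins are of steel, 12 mm across and 12 mm high above the bench top, the upper 5 mm tapering to 4 mm across.
- pin1 (a point): Tip of the other, equal pin, at x -25, y +35 mm of the bench frame.
- rail (a point): Top front edge of the bench's aluminium back rail, 14 mm high above the bench top, running along y from -125 to 145 mm, front face at x 51.2 mm of the bench frame. The seated plate's far edge is 1.2 mm in front of it: a plate pushed square against it has its holes in line with the pins and can be slid along it.
- plate: Loose aluminium plate 100 (x) x 160 (y) x 10 mm, 0.43 to 0.7 kg with its cell holder. Origin at the centre of its underside, z up. It starts tilted 0.16 to 0.2 rad, its underside on both pin tips, its far (+x) long edge down on the bench, its near edge about 16 mm up; off by 22 to 42 mm to the bench's +y, 4 to 10 mm to -x, yaw within 0.08 rad. Slides with a few newtons.
- hole0 (a point): Centre of the lower mouth of a round through hole 15 mm across, at x -25, y -35 mm of the plate frame; it belongs over pin0. The plate falls flat by itself when both holes come within about 4 mm of their pins.
- hole1 (a point): The same for the other hole, at x -25, y +35 mm of the plate frame; it belongs over pin1. A push on the plate's +y edge level with its centre of mass (about x 5 mm) hardly turns the plate.
- cell_block: Black cell holder with four square wells fixed on top of the plate, 26 (x) x 90 (y) x 38 mm high, its centre at x 22, y 0 mm of the plate frame. Origin at the centre of its underside. Not to be touched.
- thumb_nut0: Loose brass thumb nut, 18 mm across and high, standing on the bench near its -y end; leave alone.
- thumb_nut1: Another such thumb nut, beside it; leave alone.
- bottle: Amber bottle 48 mm across, 85 mm high, origin at its foot, standing on the table off the bench's -y end; leave alone.
- beaker: Glass beaker 56 mm across, 65 mm high, origin at its foot, on the table at the near right of the bench; leave alone.
- rack: White cuvette rack 60 x 110 x 30 mm, on the table behind the rail; leave alone.
- screwdriver: Grey-handled screwdriver, 170 mm long, lying on the table behind the rail; leave alone.
- tray: Small open white tray 90 x 70 x 25 mm, on the table off the bench's +y end; leave alone.

How it is judged (in metres and radians):
At the end, for the whole second after the job is handed in: The plate lies flat on the bench with both holes over the pins: its origin within 3 mm in x and y of the bench's origin and its underside less than 2.5 mm above the bench top, tilted less than 0.03 rad, its yaw within 0.08 rad of the bench's, at rest (x of plate in the frame of bench between -0.003 and 0.003 m and y of plate in the frame of bench between -0.003 and 0.003 m and z of plate in the frame of bench below 0.0205 m and angle between plate's own z axis and vertical below 0.03 rad and angle between the y axis of plate and the y axis of bench, either way round below 0.08 rad and linear speed of plate below 0.01 m/s); the robot touches nothing.
It fails at once if the plate is lifted off the bench (its underside's centre more than 25 mm above the bench top) or tipped beyond 0.35 rad (z of plate in the frame of bench above 0.043 m or angle between plate's own z axis and vertical above 0.35 rad).
It fails at once if the fingers touch (or grip) the cell holder on the plate with more than 1 N (contact force between the fingers and cell_block above 1 N).
It fails at once if something else on the bench or beside it is shifted by more than 15 mm (distance of any of thumb_nut0, thumb_nut1, bottle, rack, screwdriver, tray, beaker from where it was at the start of the episode above 0.015 m).
It also fails if it takes over 51 s, if anything falls off the work surface, if the arm or the gripper's body presses on something with over 40 N, if the wrist force passes 120 N, or if a joint passes its speed limit or range.

## Robot

A 6-joint arm with a two-finger parallel gripper is mounted at the origin on the work surface. World frame = base frame: x ahead of the robot, y to its left, z up, the work surface at z = 0. Lengths are in mm, angles in rad, forces in N, time in s.
With the tool pointing down it reaches from about 275 to 825 mm from the base axis. Payload 4.9 kg.
Tool frame: the origin (TCP) lies between the finger pads; the fingertips stand 17 mm ahead of it and the grasp point (between the pads) lies 2 mm behind it; z points along the fingers, y is the line along which they close (so a half turn about z gives the same grasp; the last joint's range is limited). The gripper opens to 85 mm and grips with 20 to 120 N. Pads are 22 mm wide; open, the fingers measure 114 mm over their backs; the gripper's body (76 mm by 85 mm) begins 54 mm behind the grasp point. The pads swing forward as they close: fully open they stand 13 mm farther back than shut.
Start: joints at [-1.396, 0.326, -0.193, 1.052, 0, 1.437], TCP at [167.166, -523.998, 248.281] pointing down, gripper open.
Joint ranges: [-2.65, 2.65], [-0.97, 1.79], [-1.3, 1.35], [-1.93, 2.1], [-1.47, 1.37], [-3.14, 3.14]. Speed limits (rad/s): [2.57, 2.57, 3.14, 3.14, 3.14, 3.14].

## Interface

Orientations are given as [roll, pitch, yaw] about the fixed x, y, z axes, in that order (R = Rz(yaw) Ry(pitch) Rx(roll)).
In Python, from bench import move_ptp, movel, move_j, grip, dwell, solve_ik, capture, camera_model, IKError, sign_off, spot_in, regions_of, place_of, read_t, read_qpos, read_joint_velocities, read_effort, read_tcp_pos, read_orientation, read_contact_force, read_wrist_torque, read_opening, read_gripper_force gives the robot as it stands. Calls block until the motion is done:
- move_ptp(position, orientation): joint-space move of the TCP to a pose.
- movel(position, rot=None, max_speed=150, threshold=None): straight line of the TCP; rot=None keeps the orientation; max_speed is the mean speed in mm/s. With threshold (N) it stops when the force on the tool has changed by that much, and returns True; else False.
- move_j(angles): joint-space move.
- grip(opening, effort=None): opening from 0.0 (shut) to 1.0 (fully open); effort is the grip in N (None keeps the last); returns when the fingers have stopped.
- dwell(seconds).
- solve_ik(position, orientation): joint angles nearest the present ones, or None.
- capture(name): name is "scene" or "top"; returns (picture, depth): 480x640x3 uint8, blue, green, red; 480x640 float32, mm along the optical axis (not along the pixel's ray), 0 where there is no reading.
- camera_model(name): a dict with "K" (3x3 intrinsics, pixels), "position" and "rotation" of the camera in the world. Camera axes: x right, y up, looking along -z (the intrinsics and any distortion apply to the point x, -y, -z); pixel columns grow to the right and rows downward; lengths in mm; the calibration is good to about 2 mm. A picture is of the moment at which its call begins. camera_model takes no time and is no camera call.
A pose or a line that the arm cannot do raises IKError and nothing moves.
- sign_off(): hands the job in; it is judged then, once.
Trained networks look in the newest picture that a camera, given by its name, has taken for a name from the list of things; names that differ only in an ending like _2 or _b are one class to them, and where a whole thing is asked for, a point or a joint stands for the part that bears it (a point fixed in the world has none). Each returns a list of dicts, best first, with "score" (0 to 1); they miss things now and then, are a little off and sometimes report something else, mostly with a low value. They report only what shows in the picture. A call takes as long as a camera call.
- spot_in(camera, name): "point" ([x, y, z] in mm, in the coordinates of the camera as it stood for that picture, good to about 4 mm: the middle of the surface that is visible of it).
- regions_of(camera, name): "pixels" (480x640 bool, what is visible of it).
- place_of(camera, name): "point" ([x, y, z] in mm, in the coordinates of the camera as it stood for that picture, good to about 4 mm: a listed point, or the origin of a listed thing).
Readings, each from a call of its own:
- read_t(): time.
- read_qpos(): joint angles.
- read_joint_velocities(): joint speeds.
- read_effort(): joint torques, N m.
- read_tcp_pos(): TCP position.
- read_orientation(): TCP orientation.
- read_contact_force(): force on the tool from outside, world axes, zero at the start.
- read_wrist_torque(): the same for the moment, N m.
- read_opening(): opening from 0.0 (shut) to 1.0 (fully open).
- read_gripper_force(): force on a finger pad.
Only numpy, scipy, OpenCV 4.12 (cv2) and the standard library are available. Lean on these libraries where they do the work, as an engineer would, in place of code of your own. Each camera call takes 0.05 s, during which the arm holds its last target. There are 200 camera calls.

## Working session

There is one attempt and no reset: what is moved stays moved. The work goes in short steps, each a Python script; the robot and the scene stay as the last script left them, time stands still between calls to the robot, and variables do not carry over. Pictures are saved under pics/ and viewed, at most 10 in all, crops included, and the job is handed in when it is done.

```bash
ls; mkdir -p pics; cat > h.py <<'E'
import numpy as np, cv2
from bench import *
def toworld(cam,p):
    m=camera_model(cam); return np.array(m["rotation"])@np.array(p)+np.array(m["position"])
def cloud(cam,depth):
    m=camera_model(cam);K=np.array(m["K"]);v,u=np.mgrid[:480,:640]
    x=(u-K[0,2])/K[0,0]*depth;y=(v-K[1,2])/K[1,1]*depth
    P=np.dstack([x,-y,-depth])
    return P@np.array(m["rotation"]).T+np.array(m["position"])
E
python3 - <<'E'
from h import *
for c in("scene","top"):
    m=camera_model(c);print(c,m)
    im,d=capture(c);cv2.imwrite(f"pics/{c}0.png",im);np.save(f"/tmp/{c}.npy",d);np.save(f"/tmp/{c}im.npy",im)
    for n in("bench","plate","pin0","pin1","hole0","hole1","rail","cell_block","tray","beaker","bottle","thumb_nut0"):
        print(n,[(np.round(toworld(c,r["point"]),1),round(r["score"],2)) for r in place_of(c,n)][:2])
print(read_t(),read_orientation())
E
```

```text
bench.py
pics
scene {'K': array([[444.90663007,   0.        , 323.11995115],
       [  0.        , 444.90663007, 241.30193969],
       [  0.        ,   0.        ,   1.        ]]), 'position': array([1137.06711866,  140.80132371,  692.76319546]), 'rotation': array([0.77480144, 0.00831195, 1.80407945])}
bench [(array([ -427.2, -1423.5,  -871.5]), 0.92)]
plate [(array([ -380.7, -1377. ,  -825. ]), 0.55)]
pin0 [(array([ -457. , -1453.3,  -901.3]), 0.95)]
pin1 [(array([ -457. , -1453.3,  -901.3]), 0.95)]
hole0 [(array([ -373.4, -1369.7,  -817.7]), 0.87), (array([ -436. , -1432.3,  -880.3]), 0.84)]
hole1 [(array([ -373.4, -1369.7,  -817.7]), 0.87), (array([ -436. , -1432.3,  -880.3]), 0.84)]
rail [(array([ -320.4, -1316.6,  -764.7]), 0.74), (array([ -801.3, -1797.6, -1245.7]), 0.61)]
cell_block [(array([ -348.1, -1344.4,  -792.4]), 0.77)]
tray [(array([ -190.7, -1187. ,  -635. ]), 0.7), (array([ -385. , -1381.3,  -829.3]), 0.54)]
beaker [(array([ -800.5, -1796.7, -1244.8]), 0.68)]
bottle [(array([ -618.3, -1614.6, -1062.6]), 0.69)]
thumb_nut0 [(array([ -538. , -1534.2,  -982.3]), 0.52), (
[... 472 characters left out ...]
in0 [(array([2115.2, 1654.3, 2724.2]), 0.96), (array([2131.8, 1670.9, 2740.8]), 0.65)]
pin1 [(array([2115.2, 1654.3, 2724.2]), 0.96), (array([2131.8, 1670.9, 2740.8]), 0.65)]
hole0 [(array([2120.6, 1659.7, 2729.6]), 0.78)]
hole1 [(array([2120.6, 1659.7, 2729.6]), 0.78)]
rail [(array([2124.1, 1663.2, 2733.2]), 0.92)]
cell_block [(array([2113.5, 1652.6, 2722.5]), 0.64)]
tray [(array([2140.8, 1679.8, 2749.8]), 0.8), (array([2120.3, 1659.4, 2729.4]), 0.32)]
beaker [(array([2201.4, 1740.5, 2810.4]), 0.56)]
bottle [(array([2188.1, 1727.2, 2797.1]), 0.71)]
thumb_nut0 [(array([2160.9, 1700. , 2769.9]), 0.63), (array([2158. , 1697.1, 2767.1]), 0.51)]
1.3 [3.14152155e+00 9.68813614e-06 3.08773431e-01]
```

View both.

```bash
cat > h.py <<'E'
import numpy as np, cv2
from scipy.spatial.transform import Rotation as R
from bench import *
def cam(c):
    m=camera_model(c); return np.array(m["K"]),np.array(m["position"]),R.from_euler("xyz",m["rotation"]).as_matrix()
def toworld(c,p):
    K,t,M=cam(c); return M@np.array(p)+t
def cloud(c,depth):
    K,t,M=cam(c);v,u=np.mgrid[:480,:640]
    P=np.dstack([(u-K[0,2])/K[0,0]*depth,-(v-K[1,2])/K[1,1]*depth,-depth])
    return P@M.T+t
E
python3 - <<'E'
from h import *
for c in("scene","top"):
    for n in("bench","plate","pin0","hole0","rail","cell_block","tray","beaker","bottle","thumb_nut0","rack"):
        print(c,n,[(np.round(toworld(c,r["point"]),1),round(r["score"],2)) for r in place_of(c,n)][:2])
E
```

```text
scene bench [(array([572.2,  58.1,   2.6]), 0.92)]
scene plate [(array([558.7,  85.9,  26.8]), 0.55)]
scene pin0 [(array([553.6,  10.8,  33.1]), 0.95)]
scene hole0 [(array([524.5, 117.9,  34. ]), 0.87), (array([539.6,  48.5,  29.9]), 0.84)]
scene rail [(array([614.8,  76.3,  36.2]), 0.74), (array([ 5.451e+02, -2.670e+02,  2.000e-01]), 0.61)]
scene cell_block [(array([580.2,  89.2,  32. ]), 0.77)]
scene tray [(array([ 5.314e+02,  3.258e+02, -1.000e-01]), 0.7), (array([558.8,  84.2,  24.7]), 0.54)]
scene beaker [(array([ 544. , -265.6,    0.6]), 0.68)]
scene bottle [(array([ 6.100e+02, -1.574e+02,  1.000e-01]), 0.69)]
scene thumb_nut0 [(array([570.4, -69. ,  22.1]), 0.52), (array([623.5, -53.7,  19.2]), 0.47)]
scene rack [(array([711.8,  -4.4,  -2.5]), 0.76)]
top bench [(array([ 5.71e+02,  5.33e+01, -3.00e-01]), 0.91), (array([ 6.633e+02,  1.773e+02, -1.000e-01]), 0.71)]
top plate [(array([553.1,  87.4,  26.9]), 0.94)]
top pin0 [(array([539.8,  83.8,  32.5]), 0.96), (array([555.2,  12.8,  26.9]), 0.65)]
top hole0 [(array([545.9,  48.4,  31.4]), 0.78)]
top rail [(array([620.3,  75.3,  33.3]), 0.92)]
top cell_block [(array([581.9,  91.4,  36.4]), 0.64)]
top tray [(array([540.1, 323. ,   3.2]), 0.8), (array([581.9,  96.3,  31.7]), 0.32)]
top beaker [(array([ 542.2, -259.1,   -3.9]), 0.56)]
top bottle [(array([ 607.7, -154.7,    3.9]), 0.71)]
top thumb_nut0 [(array([573. , -66.6,  13.9]), 0.63), (array([621.5, -62.6,  19.2]), 0.51)]
top rack [(array([ 7.145e+02, -1.100e+00,  4.000e-01]), 0.6)]
```

View pics/top0.png

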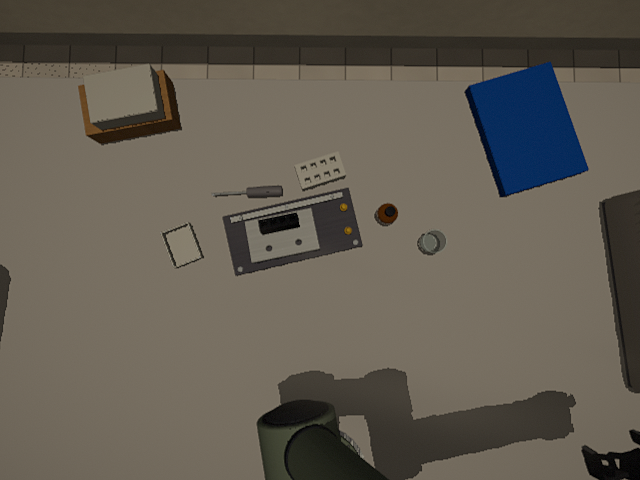

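View pics/scene0.png

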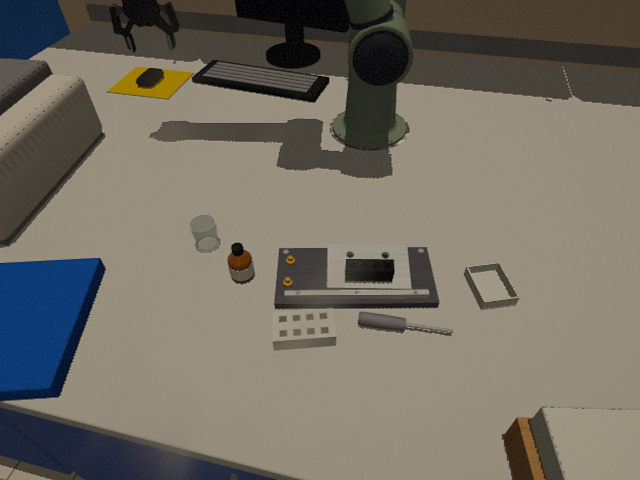

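```bash
cat >> h.py <<'E'
from scipy.optimize import least_squares
from scipy.ndimage import binary_fill_holes
def cutz(c,uv,z):
    K,t,M=cam(c); uv=np.atleast_2d(uv).astype(float)
    r=np.c_[(uv[:,0]-K[0,2])/K[0,0],-(uv[:,1]-K[1,2])/K[1,1],-np.ones(len(uv))]@M.T
    return t+r*((z-t[2])/r[:,2])[:,None]
def rect(c,mask,z):   # rectangle of a horizontal face at height z: centre, size, yaw of the long axis as +y
    cs,_=cv2.findContours(mask.astype(np.uint8),cv2.RETR_EXTERNAL,cv2.CHAIN_APPROX_NONE)
    p=cutz(c,max(cs,key=len)[:,0],z)[:,:2].astype(np.float32)
    (x,y),(w,h),a=cv2.minAreaRect(p); b=cv2.boxPoints(((x,y),(w,h),a))
    e=[b[1]-b[0],b[2]-b[1]]; L=max(e,key=np.linalg.norm); L=L*np.sign(L[1])
    return np.array([x,y]),sorted((w,h)),np.arctan2(-L[0],L[1])
E
python3 - <<'E'
from h import *
np.set_printoptions(suppress=True,precision=2)
for c in("top","scene"):
    P=cloud(c,np.load(f"/tmp/{c}.npy"))
    m={}
    for n in("rail","plate","bench","cell_block"):
        for r in regions_of(c,n)[:2]:
            k=r["pixels"]; m.setdefault(n,k)
            q=P[k]; print(c,n,round(r["score"],2),k.sum(),np.median(q,0),[ (a,b,y) for a,b,y in [rect(c,k,{"rail":32,"plate":36,"bench":18,"cell_block":70}[n])]])
    np.savez(f"/tmp/m_{c}.npz",**m)
    q=P[m["plate"]]; q=q[(q[:,2]>20)&(q[:,2]<55)]
    A=np.c_[q[:,:2],np.ones(len(q))];s=np.linalg.lstsq(A,q[:,2],rcond=None)[0];print("plate plane",s,(A@s-q[:,2]).std())
    al=np.zeros((480,640),np.uint8)
    im=cv2.imread(f"pics/{c}0.png")
    for n,col in (("bench",(0,0,255)),("plate",(0,255,0)),("rail",(255,0,0))):
        im[m[n]]=im[m[n]]//2+np.array(col,np.uint8)//2
    x0,y0=(210,170) if c=="top" else(260,230)
    cv2.imwrite(f"pics/m_{c}.png",cv2.resize(im[y0:y0+115,x0:x0+200],(800,460),interpolation=0))
E
```

```text
top rail 0.62 4874 [577.08  17.54  17.97] [(array([566.65,  64.74]), [143.36575317382812, 305.8009338378906], np.float32(0.23520735))]
top plate 0.56 2892 [555.27  88.7   39.77] [(array([556.23,  88.79]), [101.36043548583984, 161.20059204101562], np.float32(0.21352825))]
top bench 0.57 4897 [577.19  17.44  17.99] [(array([567.94,  65.43]), [146.24072265625, 310.4027404785156], np.float32(0.23493585))]
top bench 0.21 399 [ 603.57 -151.69   57.35] [(array([ 609.47, -159.11]), [50.425575256347656, 52.721492767333984], np.float32(0.0058023753))]
top cell_block 0.84 636 [581.5   93.72  67.19] [(array([580.24,  93.95]), [37.823890686035156, 91.9969711303711], np.float32(0.22301213))]
plate plane [ -0.13  -0.03 113.65] 3.971477940475467
scene rail 0.96 5955 [607.79  32.11  18.43] [(array([587.06,  67.67]), [153.6539306640625, 303.13421630859375], np.float32(0.23607342))]
scene plate 0.74 3726 [577.83  89.69  40.39] [(array([557.55,  88.66]), [120.5639419555664, 160.85113525390625], np.float32(0.20072073))]
scene plate 0.72 6277 [607.53  29.72  18.4 ] [(array([589.18,  68.33]), [155.9276580810547, 306.0860290527344], np.float32(0.236866))]
scene bench 0.63 5874 [608.34  27.21  18.45] [(array([574.17,  65.41]), [158.34341430664062, 308.9523620605469], np.float32(0.23337679))]
plate plane [ -0.13  -0.03 114.84] 5.093552498786276
```

View pics/m_top.png

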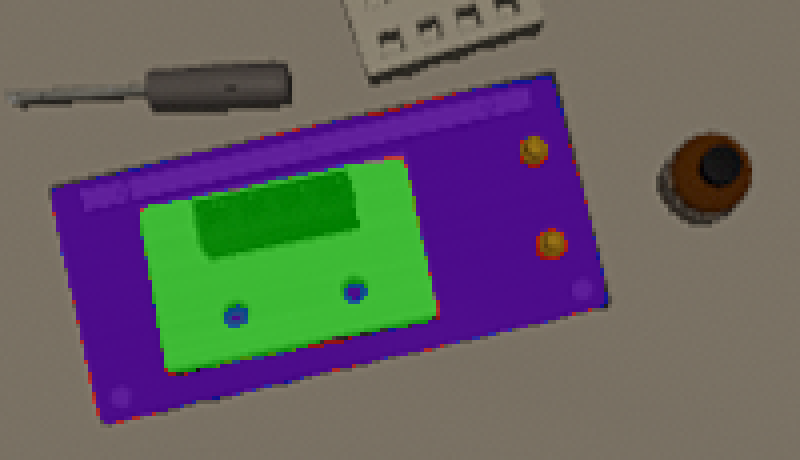

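```bash
cat >> h.py <<'E'
BY=0.235; O=np.array([570.3,55.7])
def W(x,y,z):
    c,s=np.cos(BY),np.sin(BY); return [O[0]+c*x-s*y,O[1]+s*x+c*y,z]
def B(p):
    c,s=np.cos(BY),np.sin(BY); d=np.array(p[:2])-O; return np.array([c*d[0]+s*d[1],-s*d[0]+c*d[1]])
ROT=[np.pi,0,BY-np.pi/2]
def look(name,z=36):
    im,d=capture("top"); cv2.imwrite(f"pics/{name}.png",im[170:285,210:410])
    k=regions_of("top","plate")[0]["pixels"]; c,s,y=rect("top",k,z)
    P=cloud("top",d); f=P[k]
    print("plate",B(c).round(1),np.round(s,1),"yaw",round(float(y)-BY,3),"z lo/med/hi",np.percentile(f[:,2],[5,50,95]).round(1))
def st(t=""): print(t,round(read_t(),1),"tcp",B(read_tcp_pos()).round(1),round(read_tcp_pos()[2],1),"F",np.round(read_contact_force(),1))
E
python3 - <<'E'
from h import *
for a in(0,np.pi):
    print(a,solve_ik(W(5,138,150),[np.pi,0,ROT[2]+a]))
grip(0.0,20)
move_ptp(W(5,138,150),ROT); st("above")
movel(W(5,138,60)); st()
print(movel(W(5,138,30),max_speed=20,threshold=3)); st("touch")
movel(W(5,138,60)); look("a1"); st()
E
```

```text
0 [ 0.21012875  0.4543848  -0.26555417  0.85085735  0.         -1.59566758]
3.141592653589793 [ 0.21012875  0.4543848  -0.26555417  0.85085735  0.          1.54592507]
above 6.4 tcp [  5.1 137.4] 150.1 F [-0.1  0.6 -0.4]
 7.2 tcp [  5.6 137.8] 60.6 F [ 0.7 -0.9 -0.1]
True
touch 8.3 tcp [  4.9 138. ] 35.1 F [-0.2  0.1  4.6]
plate [-7.2 35.1] [100.1 158.6] yaw -0.03 z lo/med/hi [29.2 40.1 70.8]
 8.7 tcp [  4.6 138. ] 59.4 F [ 0.2  0.4 -0.7]
```

```bash
python3 - <<'E'
from h import *
movel(W(5,138,130)); movel(W(-90,36,130),max_speed=250); movel(W(-90,36,43)); st()
print(movel(W(-76,36,43),max_speed=40,threshold=8)); st()
print(movel(W(-61,36,43),max_speed=10,threshold=8)); st("pushed")
look("a2")
movel(W(-90,36,43)); look("a3"); st()
E
```

```text
10.8 tcp [-89.3  36.4] 43.3 F [ 0.3  0.  -0.4]
False
 11.3 tcp [-75.7  36. ] 43.2 F [-0.8 -0.8  0.1]
False
pushed 12.9 tcp [-62.9  35.6] 42.4 F [-4.4 -4.4 -2. ]
plate [-1.6 15.9] [100.8 124.9] yaw 0.018 z lo/med/hi [26.5 37.4 69.7]
plate [ 0.1 34.5] [ 98.5 161.7] yaw -0.03 z lo/med/hi [27.6 37.3 71.4]
 13.5 tcp [-87.8  35.7] 43.6 F [-1.  -0.2 -0.4]
```

```bash
python3 - <<'E'
from h import *
movel(W(-85,-10,43)); movel(W(-74,-10,43))
print(movel(W(-60,-10,43),max_speed=10,threshold=8)); st("pushed")
movel(W(-90,-10,43)); look("b1"); movel(W(-90,-10,130)); movel(W(5,138,130),max_speed=250)
movel(W(5,138,42)); st()
print(movel(W(5,100,42),max_speed=15,threshold=10)); st(); look("b2",)
E
```

```text
False
pushed 15.7 tcp [-61.6 -10.5] 42.6 F [-4.4 -4.2  1.9]
plate [ 0.7 35.6] [ 98.5 160.2] yaw 0.001 z lo/med/hi [28.  37.3 71.2]
 18.5 tcp [  5.4 137.5] 42.7 F [-0.1 -0.   1.4]
False
 21.2 tcp [  5. 100.] 42.0 F [-1.4  3.4  0.6]
plate [ 0.5 11.5] [101.4 160.8] yaw 0.006 z lo/med/hi [28.5 39.2 70. ]
```

```bash
python3 - <<'E'
from h import *
for y in (93,91.5,90,88.5):
    r=movel(W(5,y,42),max_speed=10,threshold=12); st(r); look(f"c{y}")
    if r: break
E
```

```text
False 22.1 tcp [ 5.3 92.5] 42.1 F [0.7 0.2 0.2]
plate [0.  3.7] [100.7 162.7] yaw 0.028 z lo/med/hi [27.3 35.5 68.9]
False 22.5 tcp [ 5.  91.4] 42.0 F [-0.3  0.1 -0.4]
plate [-0.4  2.4] [103.7 160. ] yaw 0.016 z lo/med/hi [27.1 34.8 68.9]
False 22.9 tcp [ 4.9 90.1] 41.9 F [-0.7 -0.4 -0.2]
plate [-1.5  1.2] [100.1 159.2] yaw 0.018 z lo/med/hi [24.4 28.2 66.4]
False 23.3 tcp [ 5.  88.8] 42.0 F [-1.4  2.7 -0.8]
plate [-0.6 -0.6] [102.9 162. ] yaw 0.01 z lo/med/hi [24.  28.1 66.1]
```

```bash
python3 - <<'E'
from h import *
movel(W(5,130,42)); movel(W(5,140,150)); dwell(0.3); look("d",28); st()
d=capture("top")[1]; k=regions_of("top","plate")[0]["pixels"]; q=cloud("top",d)[k]
q=q[abs(q[:,2]-28)<6]; A=np.c_[q[:,:2],np.ones(len(q))]; s=np.linalg.lstsq(A,q[:,2],rcond=None)[0]; print(s,np.median(q,0))
im=cv2.imread("pics/d.png"); cv2.imwrite("pics/d2.png",cv2.resize(im,(800,460)))
E
```

```text
plate [ 0.3 -0.2] [104.1 161.8] yaw 0.006 z lo/med/hi [24.2 28.1 66. ]
 25.1 tcp [  4.8 140. ] 149.6 F [-0.7 -0.2 -0.3]
[-4.24132840e-04  3.50168845e-03  2.76857892e+01] [562.95753947  52.47512847  27.58668393]
```

View pics/d2.png

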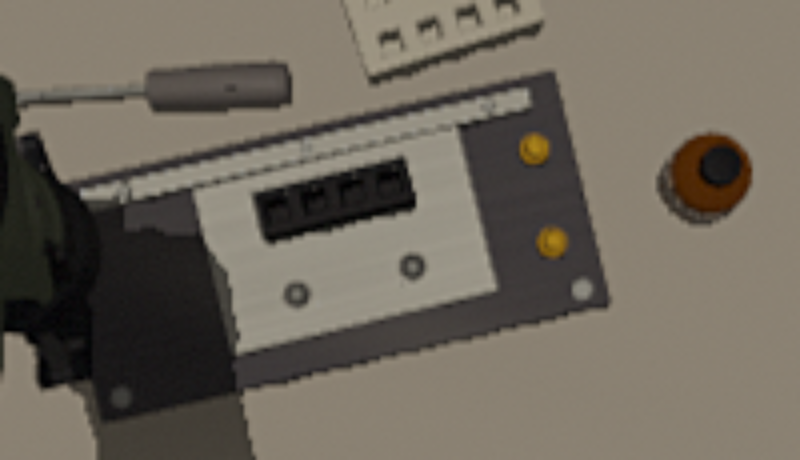

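The plate lies flat (slope about 0.004, top at z 28). Both pins show in the holes at crop pixels (297,294) and (412,266), and nothing else has moved.

```bash
python3 -c "
from bench import *
print(sign_off())"
```

```text
the job is handed in; nothing more can be done
None
```

The plate is seated flat over both pins, measured within about 0.5 mm of the bench origin in x and y with yaw about 0.01 rad. The hand is clear, and the job was handed in at about 25 s; `sign_off()` returned no verdict.

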